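Clamp the seed jar in the bench shaker with the ratchet handle

TASK

The seed jar in the bench shaker has to be clamped down for shaking, but the clamp's ratchet handle was left set to loosen. Flip the red direction lever on the handle over to tighten (clockwise seen from above) before turning anything, so that the screw is never backed off; then work the blue grip gently back and forth until the pad sits firmly on the lid, which is about 8 newtons of push at the grip against 5 for turning it free (10 would crack the lid). Leave the lever on tighten, let go, and do not disturb the other things on the bench.

Things in the scene. Friction and masses are not known exactly. Their poses are not given: they have to be found in the camera images.
- mixer: Jar shaker, fixed to the bench: white base 200 x 200 x 40 mm, two steel columns, grey bridge (60 x 175 mm, top at z = 165 mm) over the jar. Origin on the bench under the upright clamp screw; x points front to back, y to its left. At mid swing the handle points along its -x. The handle swings level 0.75 rad either side of that, to hard stops.
- handle: Steel ratchet handle, turning about the clamp screw. Origin on the screw axis at bench height; x runs out along the handle, y to its left, z up. Bar 18 mm wide, z = 181 to 191 mm, to x = 140 mm. Clockwise from above tightens. 16 teeth: up to 0.4 rad of a stroke is lost before it bites. Stays where it is left. Pushing it or its lever with over 20 N is forcing it.
- grip_top (a point): Centre of the top face of the blue upright grip on the handle: a cylinder 22 mm across, z = 191 to 237 mm, 130 mm from the screw axis. Turning the free screw takes about 5 N here, freewheeling back about 2 N. Once the pad is on the lid the load climbs by about 0.2 N per mm of grip travel; at 8 N, pushing slowly, the clamp force is about 90 N.
- screw_axis (a point): Point on the clamp screw's axis at the height of the handle's top (z = 191 mm). The screw's friction holds it where it is left; clamped beyond about 100 N it creeps back to that when the push ends.
- lever_tab (a point): Centre of the top face of the red upright tab on the lever's tip: 10 mm along the lever, 8 mm across it, z = 198 to 223 mm. The flat red lever (9 mm wide, top at z = 198 mm) lies on the handle; its upright pivot is on the handle's centre line 42 mm from the screw axis, the tab 34 mm further out. Tab and blue grip are 54 mm or more apart, centre to centre.
- selector (a joint): Turn of the red lever against the handle, rad; 0 = straight out. It snaps over past 0 and rests at 0.15 to 0.36 on either side, as the teeth allow. Negative (tab on the handle's +y side, as at the start): drives counter-clockwise (loosens), freewheels clockwise. Positive (tab pushed clockwise, to the -y side): tightens, freewheels counter-clockwise. Flips at about 1.5 N on the tab.
- pad: Round black pad, 52 mm across, on the screw's lower end. Origin at the centre of its underside, z = 134 mm at the start. It does not turn; it goes down 5 mm per rad of tightening. The gap to the lid is 6 to 10 mm at the start: two to four working strokes. After contact the clamp force grows by about 100 N per mm.
- jar: Clear plastic jar of pale seeds with a red lid, 65 mm across the lid, 76 mm high, standing loose in its seat under the pad. Origin at the centre of its underside. The fingers must not touch it. Firmly clamped is 30 to 160 N from the pad; more cracks the lid.
- spare_jar: Bystander: jar of dark beans with red lid, 65 mm across, 76 mm high, standing on the bench. Origin at the centre of its underside.
- flask: Bystander: small conical glass flask, 76 mm across, 110 mm high. Origin at the centre of its underside.
- tip_box: Bystander: white and yellow pipette tip box, 120 x 85 mm, 57 mm high. Origin at the centre of its underside.
Mind the look-alikes: they are no part of the job. Leave any purple look-alike of the jar alone.

How it is judged:
By the outcome, as a careful person would: the job done as asked, in the order asked, and still so for the second after the job is handed in, with the robot touching nothing.
It also fails if it takes over 67 s, if anything falls off the work surface, if the arm or the gripper's body presses on something with over 40 N, if the wrist force passes 120 N, or if a joint passes its speed limit or range.

ROBOT

A 6-joint arm with a two-finger parallel gripper is mounted at the origin on the work surface. World frame = base frame: x ahead of the robot, y to its left, z up, the work surface at z = 0. Lengths are in m, angles in rad, forces in N, time in s.
With the tool pointing down it reaches from about 0.4 to 0.825 m from the base axis. Payload 7 kg.
Tool frame: the origin (TCP) lies midway between the tips of the shut fingers; the grasp point (between the pads) lies 19 mm behind it (grip_point_offset is the distance from the TCP to the grasp point, in m); z points along the fingers, y is the line along which they close (so a half turn about z gives the same grasp; the last joint's range is limited). The gripper opens to 88 mm and grips with 3 to 60 N. Pads are 19 mm wide; open, the fingers measure 130 mm over their backs; the gripper's body (78 mm by 193 mm) begins 47 mm behind the grasp point.
Start: joints at [-0.85, 0.359, 0.012, 0, -1.224, -0.288], TCP at [0.283, -0.613, 0.193] pointing down, gripper open.
Joint ranges: [-3.07, 3.07], [-1.43, 2.12], [-1.02, 1.25], [-3.03, 1.67], [-3.05, -0], [-3.03, 3.03]. Speed limits (rad/s): [2.39, 2.39, 3.01, 3.14, 3.14, 3.14].

INTERFACE

Orientations are given as a unit quaternion [w, x, y, z].
In Python, from station import * gives the robot as it stands. The module is installed in compiled form; this text tells all that it offers.
- The arm moves only by the tool send_rows, never from a script. Its argument "motion" is one flat list of numbers, 6 for each row, row after row: the shift along the world's x, y, z in cm, then the turn, a rotation vector about the world's x, y, z in degrees. A call has 1 to 12 rows; each row shifts and turns the commanded pose from where the row before left it; what a row does not reach is not made up. A row lasts 1/8 s, in which the tool goes at most 62.5 mm and 10.7 degrees, less where a joint would pass 70% of its speed; a pose out of reach is approached as far as the arm can. A call is refused whole if a number of a shift passes 6.25 or a number of a turn 10.7, either way. A call with a gripper value outside its range is refused whole. "claw" is the closure, from 0 (fully open) to 1 (shut), set as the call begins (left out, the last holds). The fingers move at their own pace and stop on an object; the grip force is fixed at half the most. Time passes only in rows, so rows that do not move let the fingers close. It gives the time, the measured TCP pose, the force, the opening and the grip force at its end, in the units of the state.
- sense(): the state, without advancing time (a new reading comes with each control period).
- read_camera(name): name is "scene" or "top" or "wrist"; returns (picture, depth): 420x560x3 uint8, red, green, blue; 420x560 float32, m along the optical axis (not along the pixel's ray), 0 where there is no reading.
- get_calibration(name): a dict with "camera_matrix" (3x3 intrinsics, pixels), "distortion" ([k1, k2, p1, p2, k3] as OpenCV has them; the pictures are not rectified), "R" (3x3) and "t" (3): a world point X has camera coordinates R X + t. Camera axes: x right, y down, z forward; pixel columns grow to the right and rows downward; lengths in m; the calibration is good to about 2 mm. A picture is of the moment at which its call begins: read the wrist's pose just before it. get_calibration takes no time and is no camera call; for the wrist camera it gives the pose at the moment of the call.
- sign_off(): hands the job in; it is judged then, once.
The state is a dict: "time_s": time; "joint_pos": joint angles; "qd": joint speeds; "effort": joint torques, N m; "eef_pos": TCP position; "orientation": TCP orientation; "contact_force": force on the tool from outside, world axes, zero at the start; "torque": the same for the moment, N m; "grip_width": finger opening in m; "gripper_force": force on a finger pad.
Only numpy, scipy, OpenCV 4.12 (cv2) and the standard library are available. Lean on these libraries where they do the work, as an engineer would, in place of code of your own. Each camera call takes 0.05 s, during which the arm holds its last target. There are 200 camera calls.

## Working session

There is one attempt and no reset: what is moved stays moved. The work goes in short steps, Python scripts to look and compute and a tool call to move; the robot and the scene stay as the last step left them, time stands still between calls to the robot, and variables do not carry over. Pictures are saved under pics/ and viewed, at most 10 in all, crops included, and the job is handed in when it is done.

Besides the shell and the picture viewer there is one more tool, called after ">>>" by a JSON object that holds its "fn" and its "kwargs". send_rows: Moves the arm, as the interface text tells. Its arguments: {"type":"object","properties":{"motion":{"type":"array","items":{"type":"number"}},"claw":{"type":"number"}},"required":["motion"]}

```bash
mkdir -p pics; python3 - <<'E'
from station import *
import cv2,numpy as np
s=sense();print(s)
ims=[]
for n in("scene","top"):
    p,d=read_camera(n);c=get_calibration(n);np.savez(n+".npz",p=p,d=d,K=c["camera_matrix"],D=c["distortion"],R=c["R"],t=c["t"])
    cv2.imwrite(f"pics/{n}0.png",p[:,:,::-1]);print(n,c["R"],c["t"])
E
```

```text
{'time_s': 0.0, 'joint_pos': array([-8.49916303e-01,  3.59380086e-01,  1.10543277e-02, -3.80597685e-04,
       -1.22408137e+00, -2.88147340e-01]), 'qd': array([-0.00064243,  0.00017321, -0.000942  , -0.00030492,  0.00015286,
       -0.00174387]), 'effort': array([-8.23904193e-04, -5.82716775e+01,  2.93055171e+01,  6.99745104e+00,
        6.75518837e-03, -1.47328960e-04]), 'eef_pos': array([ 0.28284422, -0.61227892,  0.19181966]), 'orientation': array([-2.32685417e-04, -2.14618741e-01,  9.76697556e-01,  7.91543822e-04]), 'contact_force': array([ 0.77867407, -0.08472858, -0.10260396]), 'torque': array([-0.01376724, -0.01154726, -0.00920431]), 'gripper_force': 0.0, 'grip_width': 0.08749245569076065}
scene [[-0.09312316  0.99560411 -0.01002695]
 [ 0.57464832  0.04551981 -0.81713356]
 [-0.8130851  -0.08185602 -0.57636117]] [ 0.0395405  -0.18608342  1.64784839]
top [[ 0.02544913 -0.99933057  0.02628209]
 [-0.9842408  -0.02964968 -0.17432998]
 [ 0.17499253 -0.02143136 -0.98433648]] [-0.04211448  0.56290229  1.35420762]
```

View pics/top0.png

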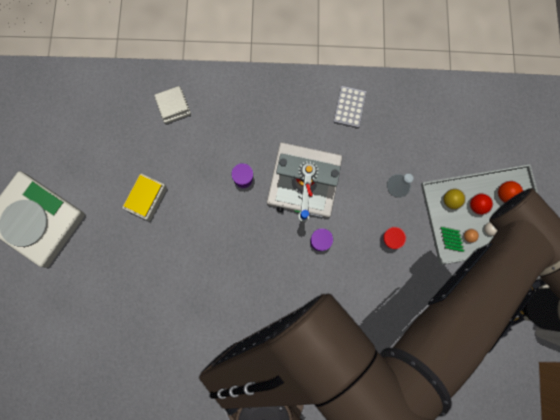

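View pics/scene0.png

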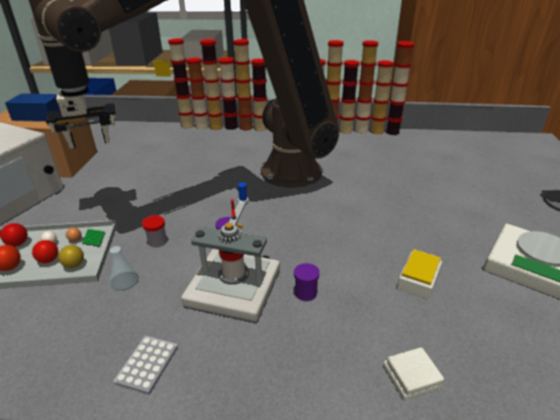

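The top view shows the shaker at about (305,180), with the blue grip at (304,215), the red tab near (309,190) and the screw at (309,170). Purple jars are at (243,175) and (321,240), the spare jar at (394,238) and the flask at (400,185). The scene view shows the same things, with the red tab at (234,208) and the blue grip at (242,190).

```bash
cat > h.py <<'E'
import cv2,numpy as np
def load(n): return np.load(n+".npz")
def ray(c,uv):
    x=cv2.undistortPoints(np.array([[uv]],float),c["K"],c["D"])[0,0]
    return -c["R"].T@c["t"], c["R"].T@np.array([x[0],x[1],1])
def onz(c,uv,z):
    o,d=ray(c,uv); return o+d*(z-o[2])/d[2]
def proj(c,X): return cv2.projectPoints(np.array([X],float),cv2.Rodrigues(c["R"])[0],c["t"],c["K"],c["D"])[0][0,0]
def tri(c1,a,c2,b):
    o1,d1=ray(c1,a);o2,d2=ray(c2,b)
    s=np.linalg.lstsq(np.c_[d1,-d2],o2-o1,rcond=None)[0];p,q=o1+s[0]*d1,o2+s[1]*d2
    return (p+q)/2,np.linalg.norm(p-q)
def blobs(p,col,mn=4):
    h=cv2.cvtColor(p,cv2.COLOR_RGB2HSV);H,S,V=cv2.split(h)
    m={"red":((H<8)|(H>172))&(S>150)&(V>90),"blue":(H>100)&(H<122)&(S>150)&(V>70),"purple":(H>125)&(H<150)&(S>100),"yellow":(H>22)&(H<32)&(S>150)}[col]
    n,l,st,c=cv2.connectedComponentsWithStats(m.astype(np.uint8))
    return [(c[i].round(1),st[i]) for i in range(1,n) if st[i][4]>=mn]
E
python3 - <<'E'
from h import *
for n,(x0,y0,x1,y1) in {"top":(260,135,350,250),"scene":(170,170,330,320)}.items():
    c=load(n);p=c["p"]
    for col in("red","blue","purple"):
        for b,s in blobs(p,col):
            if x0<b[0]<x1+60 and y0<b[1]<y1: print(n,col,b,s,[onz(c,b,z)[:2].round(3) for z in (.237,.223,.198,.076)])
    k=cv2.resize(p[y0:y1,x0:x1],None,fx=5 if n=="top" else 3.5,fy=5 if n=="top" else 3.5,interpolation=cv2.INTER_CUBIC)
    cv2.imwrite(f"pics/{n}_c.png",k[:,:,::-1])
a,b=cv2.imread("pics/top_c.png"),cv2.imread("pics/scene_c.png")[:, :345]
h=max(a.shape[0],b.shape[0]);o=np.zeros((h,a.shape[1]+b.shape[1],3),np.uint8);o[:a.shape[0],:a.shape[1]]=a;o[:b.shape[0],a.shape[1]:]=b;cv2.imwrite("pics/c1.png",o);print(o.shape)
c=load("top")
for nm,uv,z in(("screw",(309,170),.191),("purple1",(243,175),.076),("purple2",(321,240),.076),("spare",(394,238),.076),("flask",(408,178),.11)): print(nm,onz(c,uv,z).round(3))
E
```

```text
top red [308.8 189.7] [306 184   6  12  36] [array([ 0.571, -0.101]), array([ 0.574, -0.102]), array([ 0.58 , -0.105]), array([ 0.606, -0.115])]
top red [394.1 237.7] [384 227  22  22 369] [array([ 0.451, -0.325]), array([ 0.453, -0.329]), array([ 0.456, -0.336]), array([ 0.469, -0.369])]
top blue [304.3 214.1] [301 210   8   9  49] [array([ 0.506, -0.09 ]), array([ 0.509, -0.091]), array([ 0.512, -0.093]), array([ 0.532, -0.103])]
top purple [321.2 239.6] [311 229  22  22 395] [array([ 0.441, -0.135]), array([ 0.443, -0.137]), array([ 0.445, -0.14 ]), array([ 0.458, -0.154])]
scene red [232.6 208.4] [231 200   4  17  38] [array([ 0.623, -0.093]), array([ 0.603, -0.098]), array([ 0.566, -0.106]), array([ 0.386, -0.149])]
scene blue [242.1 190.1] [238 182   9  18 125] [array([ 0.54 , -0.084]), array([ 0.517, -0.089]), array([ 0.476, -0.097]), array([ 0.278, -0.138])]
scene purple [221.7 221.7] [216 217  15  12 103] [array([ 0.679, -0.107]), array([ 0.659, -0.113]), array([ 0.625, -0.122]), array([ 0.457, -0.168])]
scene purple [305.9 280.9] [294 263  25  38 769] [array([0.856, 0.091]), array([0.841, 0.09 ]), array([0.814, 0.09 ]), array([0.685, 0.087])]
(575, 795, 3)
screw [ 0.636 -0.105  0.191]
purple1 [0.644 0.082 0.076]
purple2 [ 0.456 -0.153  0.076]
spare [ 0.468 -0.369  0.076]
flask [ 0.643 -0.404  0.11 ]
```

View pics/c1.png

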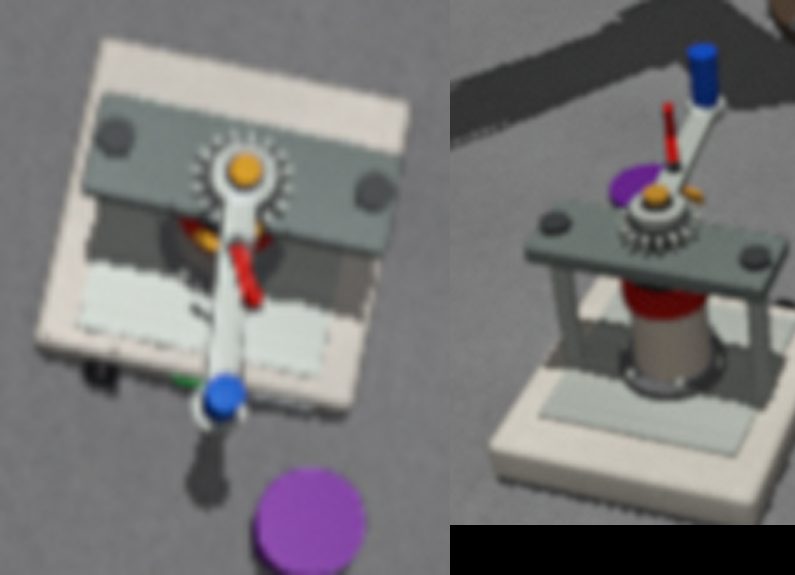

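Crop check. The target is the steel handle on the white shaker. Its red tab is at crop (252,290), which is on the robot's right of the bar and so the handle's +y side (loosen). The blue grip is at crop (225,392) and the screw at (245,170). The purple jar at (310,520) is a look-alike to leave alone.

```bash
python3 - <<'E'
from h import *
t,s=load("top"),load("scene")
T=lambda x,y:(260+(x+.5)/5-.5,135+(y+.5)/5-.5); S=lambda x,y:(170+(x-450+.5)/3.5-.5,170+(y+.5)/3.5-.5)
print("knob",tri(t,T(246,169),s,S(657,191)))
print("grip",tri(t,T(226,390),s,S(703,48)),onz(t,T(226,390),.237),onz(s,S(703,48),.237))
print("tab",tri(t,T(256,298),s,S(669,106)),onz(t,T(256,298),.223),onz(s,S(669,106),.223))
a,b=onz(t,T(115,133),.168),onz(t,T(375,188),.168);print("cols",a,b,(a+b)/2,np.arctan2(*(a-b)[[1,0]])-np.pi/2)
d=a-b;g=onz(t,T(226,390),.237)
E
```

```text
knob (array([ 0.6381507 , -0.10270809,  0.201157  ]), np.float64(0.001652578905019481))
grip (array([ 0.50982626, -0.09046769,  0.2390031 ]), np.float64(0.0020242754137012897)) [ 0.5103088  -0.09163209  0.237     ] [ 0.50648492 -0.09012862  0.237     ]
tab (array([ 0.56256687, -0.1071541 ,  0.22129888]), np.float64(0.0018343254834519455)) [ 0.56238635 -0.10790693  0.223     ] [ 0.5652162  -0.10559412  0.223     ]
cols [ 0.66532116 -0.03259486  0.168     ] [ 0.6383507  -0.17894286  0.168     ] [ 0.65183593 -0.10576886  0.168     ] -0.1822450807891609
```

>>> {"fn": "send_rows", "kwargs": {"motion": [0, 0, 4, 0, 0, -3, 0, 0, 4, 0, 0, -3, 2, 3.6, 0, 0, 0, -3, 2, 3.6, 0, 0, 0, -3, 2, 3.6, 0, 0, 0, -3, 2, 3.6, 0, 0, 0, -3, 2, 3.6, 0, 0, 0, -3, 2, 3.6, 0, 0, 0, -3, 2, 3.6, 0, 0, 0, -3, 2, 3.6, 0, 0, 0, -3, 2, 3.6, 0, 0, 0, 0, 2, 3.6, 0, 0, 0, 0], "claw": 0.65}}

```text
time_s: 1.6
eef_pos: [0.4834, -0.2514, 0.2725]
orientation: [-0.0, 0.045, 0.999, 0.0]
contact_force: [-0.9, -0.5, -0.1]
grip_width: 0.0307
gripper_force: 0.0
```

>>> {"fn": "send_rows", "kwargs": {"motion": [2, 3.6, 0, 0, 0, 0, 2, 3.6, 0, 0, 0, 0, 2, 3.6, 0, 0, 0, 0, 2, 3.6, 0, 0, 0, 0, 0, 0, 0, 0, 0, 0, 0, 0, 0, 0, 0, 0, 0, 0, 0, 0, 0, 0]}}

```text
time_s: 2.48
eef_pos: [0.5626, -0.1094, 0.2728]
orientation: [-0.0, 0.046, 0.999, -0.0]
contact_force: [0.4, -0.9, -0.4]
grip_width: 0.0307
gripper_force: 0.0
```

```bash
python3 - <<'E'
from h import *
from station import *
s=sense();print(s["eef_pos"],s["contact_force"],s["joint_pos"])
c=get_calibration("wrist");p,d=read_camera("wrist");np.savez("wrist.npz",p=p,d=d,K=c["camera_matrix"],D=c["distortion"],R=c["R"],t=c["t"])
cv2.imwrite("pics/w1.png",p[:,:,::-1]);c=load("wrist")
for X in ((.5635,-.107,.223),(.5095,-.091,.237),(.639,-.1035,.191)):print(proj(c,X))
for col in("red","blue"):
    for b,st in blobs(p,col,30):print(col,b,st,onz(c,b,.223 if col=="red" else .237))
E
```

```text
[ 0.56263862 -0.10944231  0.2727689 ] [ 0.38856108 -0.87290465 -0.36917657] [ 1.49107313e-01  1.49502347e-01 -8.80237003e-02  2.73710992e-05
 -1.33339977e+00 -1.81155651e+00]
[284.22349741 216.55127459]
[300.1733148  148.75869595]
[294.64083434 279.07790538]
red [ 52.5 117.9] [  22   90   63   57 2804] [ 0.4730696  -0.26682256  0.223     ]
red [287.9 230.5] [269 211  32  31 306] [ 0.57565558 -0.1051098   0.223     ]
blue [299.5 143.5] [286 129  30  33 606] [ 0.5058311  -0.09119878  0.237     ]
```

View pics/w1.png

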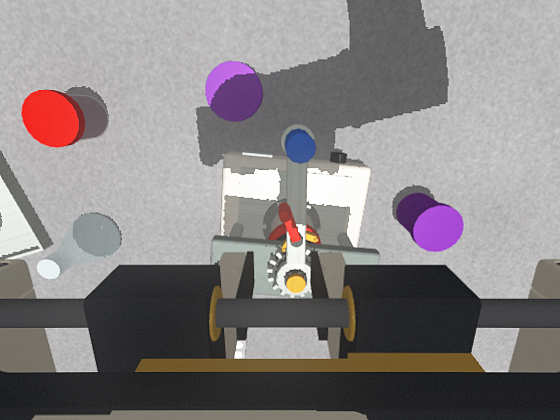

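The wrist view shows the red tab's tip at about (285,211), 5 px from where it was predicted. The grip is at (300,145) and the screw knob at (296,283), so my positions hold. Next I descend astride the tab.

>>> {"fn": "send_rows", "kwargs": {"motion": [0, 0, -2.5, 0, 0, 0, 0, 0, -2.5, 0, 0, 0, 0, 0, -1.8, 0, 0, 0, 0, 0, 0, 0, 0, 0, 0, 0, 0, 0, 0, 0]}}

```text
time_s: 3.15
eef_pos: [0.5635, -0.1093, 0.2058]
orientation: [0.001, 0.046, 0.999, -0.0]
contact_force: [-0.5, -0.8, 0.3]
grip_width: 0.0308
gripper_force: 0.0
```

>>> {"fn": "send_rows", "kwargs": {"motion": [0, 0.4, 0, 0, 0, 0, 0, 0.4, 0, 0, 0, 0, 0, 0.2, 0, 0, 0, 0, 0, 0.2, 0, 0, 0, 0, 0, 0.2, 0, 0, 0, 0, 0, 0, 0, 0, 0, 0]}}

```text
time_s: 3.9
eef_pos: [0.5631, -0.0946, 0.2047]
orientation: [-0.0, 0.045, 0.999, 0.0]
contact_force: [0.1, 0.3, 0.4]
grip_width: 0.0307
gripper_force: 0.0
```

>>> {"fn": "send_rows", "kwargs": {"motion": [0, 0.2, 0, 0, 0, 0, 0, 0.2, 0, 0, 0, 0, 0, 0.2, 0, 0, 0, 0, 0, 0.2, 0, 0, 0, 0, 0, 0.2, 0, 0, 0, 0, 0, 0.2, 0, 0, 0, 0]}}

```text
time_s: 4.65
eef_pos: [0.5631, -0.0826, 0.2048]
orientation: [0.0, 0.045, 0.999, -0.0]
contact_force: [0.1, -0.5, 0.5]
grip_width: 0.0308
gripper_force: 0.0
```

>>> {"fn": "send_rows", "kwargs": {"motion": [0, 0.2, 0, 0, 0, 0, 0, 0.2, 0, 0, 0, 0, 0, 0.1, 0, 0, 0, 0, 0, 0, 0, 0, 0, 0]}}

```text
time_s: 5.15
eef_pos: [0.5631, -0.0777, 0.2048]
orientation: [-0.0, 0.045, 0.999, 0.0]
contact_force: [-0.8, 0.0, -0.0]
grip_width: 0.0308
gripper_force: 0.0
```

```bash
cat > look.py <<'E'
from h import *
from station import *
import sys
s=sense();print(s["eef_pos"],s["contact_force"])
for n in ("scene","top"):
    p,d=read_camera(n);c=get_calibration(n);np.savez(n+".npz",p=p,d=d,K=c["camera_matrix"],D=c["distortion"],R=c["R"],t=c["t"])
    c=load(n);x0,y0,x1,y1={"top":(260,135,350,250),"scene":(200,160,300,275)}[n]
    for col in("red","blue"):
        for b,st in blobs(p,col):
            if x0<b[0]<x1 and y0<b[1]<y1: print(n,col,b,st,onz(c,b,.21))
    k=cv2.resize(p[y0:y1,x0:x1],None,fx=4,fy=4,interpolation=cv2.INTER_CUBIC);globals()[n]=k
cv2.imwrite(f"pics/{sys.argv[1]}.png",np.hstack([top,scene])[:,:,::-1])
E
python3 look.py l1
```

```text
[ 0.56305684 -0.07768613  0.20475479] [-0.75457753  0.03848931 -0.00268872]
scene red [233.  213.7] [232 212   3   5  13] [ 0.6063289  -0.09693979  0.21      ]
scene blue [242.  191.8] [239 184   7  17 107] [ 0.50418672 -0.09201181  0.21      ]
top blue [303.9 214.1] [301 210   7   9  52] [ 0.51054499 -0.09145185  0.21      ]
```

View pics/l1.png

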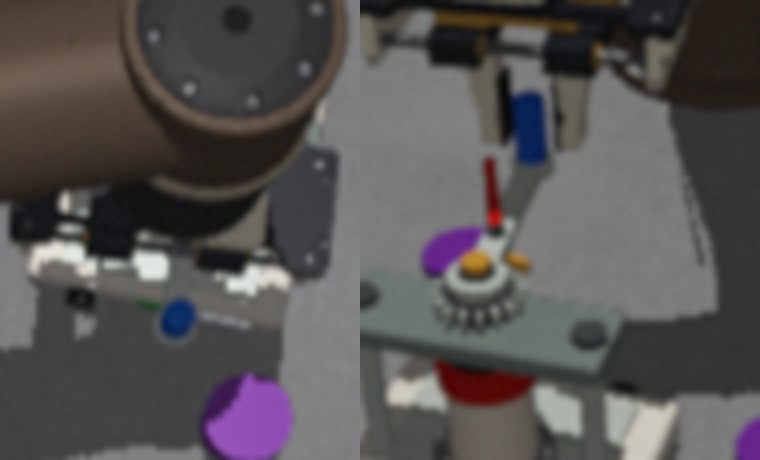

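The lever has not moved. In the scene crop the red tab is still at (492,190), and the fingers at (490,110) and (570,110) appear to flank the blue grip instead. I'll use depth to find where the fingers really are.

```bash
python3 - <<'E'
from h import *
c=load("scene");d=c["d"]
def pt(u,v):
    o,r=ray(c,(u,v)); return (o+r*d[int(round(v)),int(round(u))]).round(3)
for nm,(x,y) in dict(fl=(490,110),fl2=(493,135),fr=(572,110),fr2=(570,140),blue=(530,130),tab=(491,180),knob=(478,262)).items():
    u,v=200+(x-360)/4,160+y/4; print(nm,(u,v),pt(u,v))
print(proj(c,(.563,-.0777,.205)),proj(c,(.563,-.095,.205)))
E
```

```text
fl (232.5, 187.5) [ 0.572 -0.101  0.263]
fl2 (233.25, 193.75) [ 0.571 -0.1    0.245]
fr (253.0, 187.5) [ 0.576 -0.05   0.268]
fr2 (252.5, 195.0) [ 0.576 -0.052  0.247]
blue (242.5, 192.5) [ 0.519 -0.088  0.217]
tab (232.75, 205.0) [ 0.567 -0.105  0.209]
knob (229.5, 225.5) [ 0.646 -0.098  0.203]
[243.85698616 205.95563925] [237.06261686 205.66117844]
```

```bash
python3 - <<'E'
from h import *
c=load("scene");d=c["d"]
U,V=np.meshgrid(np.arange(220,275),np.arange(165,215))
x=cv2.undistortPoints(np.c_[U.ravel(),V.ravel()].astype(float)[:,None],c["K"],c["D"])[:,0]
dd=d[V,U].ravel(); P=(np.c_[x,np.ones(len(x))]*dd[:,None]-c["t"])@c["R"]
m=(P[:,0]>.545)&(P[:,0]<.6)&(P[:,2]>.195)&(P[:,2]<.3)
for u in range(220,270,2):
    k=m&(U.ravel()==u)
    if k.any():
        i=np.where(k)[0][np.argmin(P[k][:,2])]; print(u,V.ravel()[i],P[i].round(3),c["p"][V.ravel()[i],u])
E
```

```text
226 178 [ 0.568 -0.115  0.287] [108 107 103]
228 185 [ 0.572 -0.111  0.27 ] [114 114 109]
230 195 [ 0.57  -0.109  0.24 ] [115 114 111]
232 211 [ 0.573 -0.107  0.195] [86 34 32]
234 211 [ 0.573 -0.102  0.195] [86 31 29]
236 196 [ 0.572 -0.094  0.239] [87 87 88]
238 192 [ 0.555 -0.092  0.24 ] [18 29 54]
248 192 [ 0.573 -0.063  0.253] [81 81 82]
250 197 [ 0.577 -0.058  0.241] [88 87 84]
252 197 [ 0.574 -0.054  0.24 ] [107 106 100]
254 197 [ 0.577 -0.048  0.242] [111 110 106]
256 193 [ 0.557 -0.046  0.241] [99 97 94]
```

The depth image puts the fingertips at z ≈ 0.238, not 0.205, so they passed above the tab. I'll go back to the -y side and go lower.

>>> {"fn": "send_rows", "kwargs": {"motion": [0, -1, 0, 0, 0, 0, 0, -1.1, 0, 0, 0, 0, 0, -1.1, 0, 0, 0, 0, 0, 0, 0, 0, 0, 0, 0, 0, -1, 0, 0, 0, 0, 0, -1, 0, 0, 0, 0, 0, -0.5, 0, 0, 0, 0, 0, -0.4, 0, 0, 0, 0, 0, 0, 0, 0, 0]}}

```text
time_s: 6.38
eef_pos: [0.563, -0.1097, 0.1755]
orientation: [-0.0, 0.045, 0.999, -0.0]
contact_force: [-0.0, 0.1, -0.2]
grip_width: 0.0307
gripper_force: 0.0
```

```bash
cat > tips.py <<'E'
from h import *
from station import *
s=sense();print(s["eef_pos"],s["contact_force"])
c=get_calibration("scene");p,d=read_camera("scene");np.savez("scene.npz",p=p,d=d,K=c["camera_matrix"],D=c["distortion"],R=c["R"],t=c["t"]);c=load("scene")
V,U=np.mgrid[165:225,215:275]
x=cv2.undistortPoints(np.c_[U.ravel(),V.ravel()].astype(float)[:,None],c["K"],c["D"])[:,0]
P=(np.c_[x,np.ones(len(x))]*d[V,U].ravel()[:,None]-c["t"])@c["R"];U=U.ravel();V=V.ravel()
m=(abs(P[:,0]-s["eef_pos"][0])<.025)&(P[:,2]>.195)&(P[:,2]<.3)
for u in range(216,274,2):
    k=np.where(m&(U==u))[0]
    if len(k): i=k[np.argmin(P[k,2])]; print(u,V[i],P[i].round(3),p[V[i],u])
E
python3 tips.py
```

```text
[ 0.56295711 -0.10965796  0.17546014] [-0.03350041  0.09007148 -0.19388539]
216 194 [ 0.569 -0.144  0.241] [113 112 107]
218 204 [ 0.572 -0.141  0.214] [115 113 110]
220 204 [ 0.572 -0.136  0.214] [103 100  92]
222 205 [ 0.572 -0.131  0.211] [104 102  99]
224 205 [ 0.569 -0.127  0.21 ] [69 70 69]
226 202 [ 0.557 -0.124  0.21 ] [69 70 70]
232 214 [ 0.587 -0.104  0.196] [154  49  46]
234 214 [ 0.587 -0.099  0.196] [139  25  21]
236 204 [ 0.574 -0.095  0.217] [83 83 84]
238 206 [ 0.579 -0.089  0.215] [76 74 68]
240 206 [ 0.576 -0.085  0.213] [94 92 83]
242 206 [ 0.576 -0.08   0.213] [84 84 76]
244 202 [ 0.557 -0.078  0.213] [78 77 71]
246 177 [ 0.577 -0.065  0.297] [25 27 29]
248 187 [ 0.576 -0.062  0.269] [107 106 103]
250 182 [ 0.558 -0.059  0.272] [86 84 82]
252 170 [ 0.543 -0.055  0.297] [70 63 55]
264 186 [ 0.58  -0.022  0.276] [98 95 92]
266 181 [ 0.558 -0.02   0.277] [78 76 70]
268 174 [ 0.559 -0.015  0.297] [51 48 43]
270 169 [ 0.538 -0.012  0.299] [44 40 37]
```

>>> {"fn": "send_rows", "kwargs": {"motion": [0, 0, -0.4, 0, 0, 0, 0, 0.5, 0, 0, 0, 0, 0, 0.3, 0, 0, 0, 0, 0, 0.2, 0, 0, 0, 0, 0, 0.2, 0, 0, 0, 0, 0, 0.2, 0, 0, 0, 0, 0, 0.2, 0, 0, 0, 0, 0, 0.2, 0, 0, 0, 0]}}

```text
time_s: 7.42
eef_pos: [0.5629, -0.0917, 0.1717]
orientation: [-0.0, 0.045, 0.999, -0.0]
contact_force: [-1.2, -1.3, 0.7]
grip_width: 0.0308
gripper_force: 0.5
```

>>> {"fn": "send_rows", "kwargs": {"motion": [0, 0.2, 0, 0, 0, 0, 0, 0.2, 0, 0, 0, 0, 0, 0.2, 0, 0, 0, 0, 0, 0.2, 0, 0, 0, 0, 0, 0.2, 0, 0, 0, 0]}}

```text
time_s: 8.05
eef_pos: [0.5633, -0.0815, 0.1718]
orientation: [0.0, 0.045, 0.999, 0.0]
contact_force: [0.0, 0.2, -0.4]
grip_width: 0.0307
gripper_force: 0.0
```

>>> {"fn": "send_rows", "kwargs": {"motion": [0, 0.2, 0, 0, 0, 0, 0, 0.2, 0, 0, 0, 0, 0, 0.2, 0, 0, 0, 0, 0, 0, 0, 0, 0, 0]}}

```text
time_s: 8.55
eef_pos: [0.5632, -0.0756, 0.1719]
orientation: [0.0, 0.045, 0.999, 0.0]
contact_force: [0.9, -0.5, 0.1]
grip_width: 0.0307
gripper_force: 0.5
```

```bash
python3 look.py l2
```

```text
[ 0.56317607 -0.07557777  0.17185065] [ 0.86169536 -0.54323201  0.09328673]
scene red [236.2 214.4] [234 213   5   4  13] [ 0.60868173 -0.08864275  0.21      ]
scene blue [245.  193.7] [242 187   7  14  80] [ 0.51293201 -0.0826376   0.21      ]
top blue [301.1 213.6] [298 210   8   9  50] [ 0.51166957 -0.08397893  0.21      ]
```

View pics/l2.png

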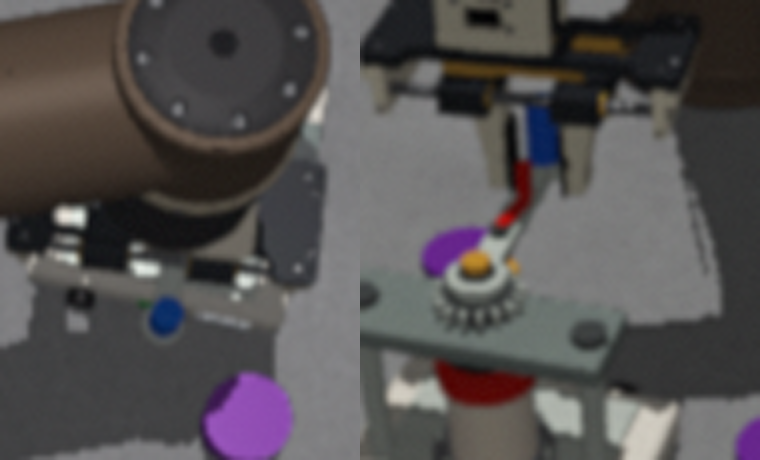

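In the scene crop the lever's tab, now at (523,185), has moved to the right, and the handle has followed slightly clockwise. I'll back off, rise, and check the lever's side with the wrist camera.

>>> {"fn": "send_rows", "kwargs": {"motion": [0, -0.5, 0, 0, 0, 0, 0, -0.2, 0, 0, 0, 0, 0, 0, 2, 0, 0, 0, 0, 0, 3, 0, 0, 0, 0, 0, 3, 0, 0, 0, -1, 0, 1, 0, 0, 0, 0, 0, 0, 0, 0, 0, 0, 0, 0, 0, 0, 0]}}

```text
time_s: 9.65
eef_pos: [0.5524, -0.0827, 0.2607]
orientation: [-0.001, 0.045, 0.999, 0.0]
contact_force: [-0.4, -1.1, 0.2]
grip_width: 0.0307
gripper_force: 0.0
```

```bash
python3 - <<'E'
from h import *
from station import *
s=sense();print(s["eef_pos"],s["contact_force"])
c=get_calibration("wrist");p,d=read_camera("wrist");np.savez("wrist.npz",p=p,d=d,K=c["camera_matrix"],D=c["distortion"],R=c["R"],t=c["t"]);c=load("wrist")
for col,z in(("red",.21),("blue",.237)):
    for b,st in blobs(p,col,30):print(col,b,st,onz(c,b,z))
print("O",proj(c,(.639,-.1035,.191)))
cv2.imwrite("pics/w2.png",cv2.resize(p[100:300,220:370],None,fx=4,fy=3,interpolation=cv2.INTER_CUBIC)[:,:,::-1])
E
```

```text
[ 0.55244115 -0.0827077   0.26066554] [-0.43158043 -1.06030459  0.18254962]
red [ 27.2 130. ] [   0  101   59   59 2798] [ 0.46956839 -0.2618597   0.21      ]
red [279.  248.4] [266 228  33  33 394] [ 0.5808843 -0.0870617  0.21     ]
red [255.4 246.4] [247 238  14  13  73] [ 0.57731874 -0.10627017  0.21      ]
blue [276.7 157.3] [268 154  18   9  49] [ 0.50189443 -0.08093375  0.237     ]
O [267.54991521 297.71844049]
```

View pics/w2.png

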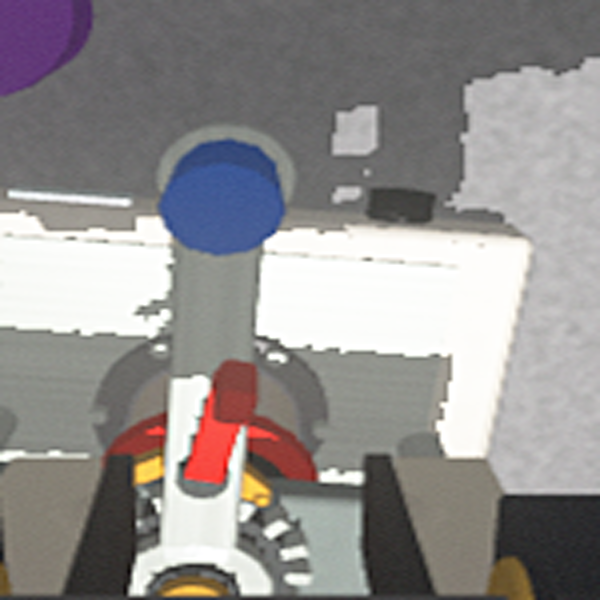

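The lever is now on the +y (right) side of the bar in the wrist crop, with the tab at (238,385) and the bar at (215,320), so it is set to tighten. The grip is at crop (222,205). Next I straddle the grip.

>>> {"fn": "send_rows", "kwargs": {"motion": [-2.1, 0, 0, 0, 0, -2, -2.1, 0, 0, 0, 0, -1.7, 0, 0, 0, 0, 0, 0, 0, 0, -2.5, 0, 0, 0, 0, 0, -2.5, 0, 0, 0, 0, 0, -1.5, 0, 0, 0, 0, 0, -1.3, 0, 0, 0, 0, 0, 0, 0, 0, 0, 0, 0, 0, 0, 0, 0]}}

```text
time_s: 10.82
eef_pos: [0.5116, -0.0828, 0.1844]
orientation: [0.0, 0.078, 0.997, -0.0]
contact_force: [0.9, -0.9, 0.3]
grip_width: 0.0307
gripper_force: 0.0
```

```bash
python3 - <<'E'
import numpy as np
O=np.array([63.9,-10.35])
g=lambda t:O+13*np.array([-np.cos(t),np.sin(t)])
for t in np.arange(-.5,1.0,.05): print(round(t,2),g(t).round(2),(g(t+.05)-g(t)).round(3))
E
python3 tips.py|head -30
```

```text
-0.5 [ 52.49 -16.58] [-0.297  0.578]
-0.45 [ 52.19 -16.  ] [-0.268  0.592]
-0.4 [ 51.93 -15.41] [-0.238  0.605]
-0.35 [ 51.69 -14.81] [-0.208  0.616]
-0.3 [ 51.48 -14.19] [-0.176  0.626]
-0.25 [ 51.3  -13.57] [-0.145  0.634]
-0.2 [ 51.16 -12.93] [-0.113  0.64 ]
-0.15 [ 51.05 -12.29] [-0.081  0.645]
-0.1 [ 50.96 -11.65] [-0.049  0.648]
-0.05 [ 50.92 -11.  ] [-0.016  0.65 ]
-0.0 [ 50.9  -10.35] [0.016 0.65 ]
0.05 [50.92 -9.7 ] [0.049 0.648]
0.1 [50.96 -9.05] [0.081 0.645]
0.15 [51.05 -8.41] [0.113 0.64 ]
0.2 [51.16 -7.77] [0.145 0.634]
0.25 [51.3  -7.13] [0.176 0.626]
0.3 [51.48 -6.51] [0.208 0.616]
0.35 [51.69 -5.89] [0.238 0.605]
0.4 [51.93 -5.29] [0.268 0.592]
0.45 [52.19 -4.7 ] [0.297 0.578]
0.5 [52.49 -4.12] [0.326 0.562]
0.55 [52.82 -3.56] [0.353 0.545]
0.6 [53.17 -3.01] [0.38  0.527]
0.65 [53.55 -2.48] [0.406 0.507]
0.7 [53.96 -1.98] [0.431 0.486]
0.75 [54.39 -1.49] [0.455 0.464]
0.8 [54.84 -1.02] [0.477 0.441]
0.85 [55.32 -0.58] [0.499 0.417]
0.9 [55.82 -0.17] [0.519 0.391]
0.95 [56.34  0.22] [0.538 0.365]
[ 0.51161926 -0.0828053   0.18440888] [ 0.9466586  -0.90873454  0.307993
[... 155 characters left out ...]
  0.223] [115 113 109]
234 191 [ 0.518 -0.11   0.22 ] [108 107 103]
236 191 [ 0.52  -0.104  0.221] [96 94 90]
238 192 [ 0.518 -0.1    0.217] [94 94 95]
240 189 [ 0.503 -0.097  0.218] [42 44 55]
242 199 [ 0.519 -0.09   0.197] [64 43 73]
244 200 [ 0.521 -0.085  0.196] [21 38 84]
246 199 [ 0.517 -0.08   0.196] [ 9 33 87]
248 199 [ 0.516 -0.075  0.196] [16 34 78]
250 193 [ 0.524 -0.067  0.22 ] [56 60 68]
252 193 [ 0.528 -0.061  0.222] [97 94 88]
254 193 [ 0.527 -0.056  0.222] [104 101  94]
256 190 [ 0.522 -0.052  0.228] [89 87 80]
258 180 [ 0.505 -0.048  0.248] [98 97 93]
260 174 [ 0.535 -0.038  0.282] [77 73 68]
262 169 [ 0.519 -0.035  0.288] [45 45 44]
264 166 [ 0.503 -0.032  0.288] [22 21 18]
```

The fingertips straddle the grip with tips at z ≈ 0.218. First tightening stroke follows.

>>> {"fn": "send_rows", "kwargs": {"motion": [0.12, 0.64, 0, 0, 0, -2.9, 0.14, 0.63, 0, 0, 0, -2.8, 0.18, 0.63, 0, 0, 0, -2.9, 0.21, 0.62, 0, 0, 0, -2.8, 0.24, 0.6, 0, 0, 0, -2.9, 0.27, 0.59, 0, 0, 0, -2.8]}}

```text
time_s: 11.62
eef_pos: [0.523, -0.0459, 0.1847]
orientation: [0.001, 0.226, 0.974, -0.0]
contact_force: [0.7, -4.7, -0.2]
grip_width: 0.0303
gripper_force: 2.3
```

>>> {"fn": "send_rows", "kwargs": {"motion": [0.3, 0.58, 0, 0, 0, -2.9, 0.33, 0.56, 0, 0, 0, -2.9, 0.35, 0.55, 0, 0, 0, -2.8, 0.38, 0.53, 0, 0, 0, -2.9]}}

```text
time_s: 12.12
eef_pos: [0.5364, -0.0246, 0.1846]
orientation: [0.001, 0.322, 0.947, -0.001]
contact_force: [0.5, -5.5, -1.1]
grip_width: 0.0309
gripper_force: 2.4
```

>>> {"fn": "send_rows", "kwargs": {"motion": [0.41, 0.51, 0, 0, 0, -2.9, 0.43, 0.49, 0, 0, 0, -2.8, 0.45, 0.46, 0, 0, 0, -2.9, 0.24, 0.22, 0, 0, 0, -1.4]}}

```text
time_s: 12.62
eef_pos: [0.5516, -0.0079, 0.1846]
orientation: [0.0, 0.403, 0.915, -0.001]
contact_force: [-1.0, -6.5, 1.2]
grip_width: 0.0309
gripper_force: 2.4
```

```bash
cat > st.py <<'E'
from h import *
from station import *
s=sense();e=s["eef_pos"];f=s["contact_force"];r=e[:2]-[.639,-.1035];th=np.arctan2(r[1],-r[0])
q=s["orientation"];ax=np.degrees(2*np.arctan2(q[2],q[1]))-90
print("t",s["time_s"],"r",np.hypot(*r).round(4),"th",th.round(3),"yaw",ax.round(1),"want",(90-np.degrees(th)).round(1),"Ft",(f[:2]@[np.sin(th),np.cos(th)]).round(2),"Fr",(f[:2]@[-np.cos(th),np.sin(th)]).round(2),"j",s["joint_pos"].round(2))
p,d=read_camera("top");c=get_calibration("top");c=dict(K=c["camera_matrix"],D=c["distortion"],R=np.array(c["R"]),t=np.array(c["t"]))
for b,st in blobs(p,"blue"):
    if 260<b[0]<350 and 135<b[1]<250:
        X=onz(c,b,.23);rr=X[:2]-[.639,-.1035];print("grip",X.round(3),np.hypot(*rr).round(3),np.arctan2(rr[1],-rr[0]).round(3),st[4])
E
python3 st.py
```

```text
t 12.625 r 0.1295 th 0.83 yaw 42.4 want 42.4 Ft -5.15 Fr -4.15 j [ 0.34  0.16 -0.28  0.   -1.13 -2.74]
```

```bash
cat > arc.py <<'E'
import numpy as np,sys
a,b,n=float(sys.argv[1]),float(sys.argv[2]),int(sys.argv[3])
t=np.linspace(a,b,n+1);g=np.c_[63.9-13*np.cos(t),-10.35+13*np.sin(t)]
cum=np.round(g-g[0],2);y=np.round(-np.degrees(t-t[0]),1)
for d,r in zip(np.diff(cum,axis=0),np.diff(y)): print("%.2f, %.2f, 0, 0, 0, %.1f,"%(*d,r),end=" ")
E
python3 arc.py .83 -.49 18
```

```text
-0.68, -0.67, 0, 0, 0, 4.2, -0.63, -0.72, 0, 0, 0, 4.2, -0.57, -0.76, 0, 0, 0, 4.2, -0.52, -0.80, 0, 0, 0, 4.2, -0.46, -0.83, 0, 0, 0, 4.2, -0.39, -0.87, 0, 0, 0, 4.2, -0.33, -0.89, 0, 0, 0, 4.2, -0.26, -0.92, 0, 0, 0, 4.2, -0.20, -0.93, 0, 0, 0, 4.2, -0.13, -0.95, 0, 0, 0, 4.2, -0.05, -0.95, 0, 0, 0, 4.2, 0.01, -0.95, 0, 0, 0, 4.2, 0.08, -0.95, 0, 0, 0, 4.2, 0.15, -0.94, 0, 0, 0, 4.2, 0.22, -0.93, 0, 0, 0, 4.2, 0.29, -0.91, 0, 0, 0, 4.2, 0.36, -0.88, 0, 0, 0, 4.2, 0.41, -0.86, 0, 0, 0, 4.2,
```

>>> {"fn": "send_rows", "kwargs": {"motion": [-0.68, -0.67, 0, 0, 0, 4.2, -0.63, -0.72, 0, 0, 0, 4.2, -0.57, -0.76, 0, 0, 0, 4.2, -0.52, -0.8, 0, 0, 0, 4.2]}}

```text
time_s: 13.18
eef_pos: [0.5279, -0.0357, 0.1844]
orientation: [0.001, 0.263, 0.965, 0.001]
contact_force: [0.7, 1.3, 0.1]
grip_width: 0.0304
gripper_force: 0.9
```

>>> {"fn": "send_rows", "kwargs": {"motion": [-0.46, -0.83, 0, 0, 0, 4.2, -0.39, -0.87, 0, 0, 0, 4.2, -0.33, -0.89, 0, 0, 0, 4.2, -0.26, -0.92, 0, 0, 0, 4.2, -0.2, -0.93, 0, 0, 0, 4.2, -0.13, -0.95, 0, 0, 0, 4.2, -0.05, -0.95, 0, 0, 0, 4.2, 0.01, -0.95, 0, 0, 0, 4.2]}}

```text
time_s: 14.18
eef_pos: [0.5096, -0.109, 0.1845]
orientation: [0.001, -0.027, 1.0, 0.0]
contact_force: [-0.3, 1.3, 0.6]
grip_width: 0.0306
gripper_force: 0.5
```

>>> {"fn": "send_rows", "kwargs": {"motion": [0.08, -0.95, 0, 0, 0, 4.2, 0.15, -0.94, 0, 0, 0, 4.2, 0.22, -0.93, 0, 0, 0, 4.2]}}

```text
time_s: 14.55
eef_pos: [0.5141, -0.1372, 0.1845]
orientation: [0.001, -0.136, 0.991, 0.0]
contact_force: [-0.8, 1.2, 0.6]
grip_width: 0.0306
gripper_force: 0.7
```

>>> {"fn": "send_rows", "kwargs": {"motion": [0.29, -0.91, 0, 0, 0, 4.2, 0.18, -0.44, 0, 0, 0, 2.1, 0.18, -0.44, 0, 0, 0, 2.1]}}

```text
time_s: 14.92
eef_pos: [0.5206, -0.1552, 0.1844]
orientation: [0.0, -0.208, 0.978, 0.0]
contact_force: [-0.5, 1.3, 0.3]
grip_width: 0.0309
gripper_force: 0.5
```

```bash
python3 st.py; python3 arc.py -.44 .30 15;echo; python3 arc.py .30 .86 11
```

```text
t 14.925 r 0.1292 th -0.412 yaw 114.0 want 113.6 Ft 1.42 Fr -0.06 j [ 0.07  0.15 -0.29 -0.   -1.13 -1.22]
-0.26, 0.59, 0, 0, 0, -2.8, -0.23, 0.60, 0, 0, 0, -2.9, -0.20, 0.60, 0, 0, 0, -2.8, -0.17, 0.62, 0, 0, 0, -2.8, -0.14, 0.63, 0, 0, 0, -2.8, -0.10, 0.63, 0, 0, 0, -2.9, -0.08, 0.64, 0, 0, 0, -2.8, -0.04, 0.64, 0, 0, 0, -2.8, -0.02, 0.64, 0, 0, 0, -2.8, 0.02, 0.64, 0, 0, 0, -2.9, 0.05, 0.64, 0, 0, 0, -2.8, 0.08, 0.64, 0, 0, 0, -2.8, 0.11, 0.63, 0, 0, 0, -2.8, 0.15, 0.62, 0, 0, 0, -2.9, 0.17, 0.62, 0, 0, 0, -2.8, 
0.21, 0.63, 0, 0, 0, -2.9, 0.24, 0.61, 0, 0, 0, -2.9, 0.28, 0.60, 0, 0, 0, -3.0, 0.30, 0.59, 0, 0, 0, -2.9, 0.34, 0.57, 0, 0, 0, -2.9, 0.36, 0.56, 0, 0, 0, -2.9, 0.39, 0.53, 0, 0, 0, -2.9, 0.42, 0.52, 0, 0, 0, -2.9, 0.44, 0.49, 0, 0, 0, -3.0, 0.47, 0.47, 0, 0, 0, -2.9, 0.49, 0.44, 0, 0, 0, -2.9,
```

>>> {"fn": "send_rows", "kwargs": {"motion": [-0.26, 0.59, 0, 0, 0, -2.8, -0.23, 0.6, 0, 0, 0, -2.9, -0.2, 0.6, 0, 0, 0, -2.8, -0.17, 0.62, 0, 0, 0, -2.8, -0.14, 0.63, 0, 0, 0, -2.8, -0.1, 0.63, 0, 0, 0, -2.9]}}

```text
time_s: 15.72
eef_pos: [0.5101, -0.1182, 0.1845]
orientation: [0.001, -0.059, 0.998, -0.0]
contact_force: [0.2, -0.4, -0.0]
grip_width: 0.0308
gripper_force: 0.4
```

>>> {"fn": "send_rows", "kwargs": {"motion": [-0.08, 0.64, 0, 0, 0, -2.8, -0.04, 0.64, 0, 0, 0, -2.8, -0.02, 0.64, 0, 0, 0, -2.8, 0.02, 0.64, 0, 0, 0, -2.9]}}

```text
time_s: 16.23
eef_pos: [0.5091, -0.0932, 0.1846]
orientation: [0.001, 0.039, 0.999, -0.0]
contact_force: [3.1, -4.2, -2.5]
grip_width: 0.0304
gripper_force: 2.4
```

>>> {"fn": "send_rows", "kwargs": {"motion": [0.05, 0.64, 0, 0, 0, -2.8, 0.08, 0.64, 0, 0, 0, -2.8]}}

```text
time_s: 16.48
eef_pos: [0.5106, -0.0806, 0.1846]
orientation: [0.001, 0.088, 0.996, -0.0]
contact_force: [3.2, -5.4, -1.2]
grip_width: 0.0306
gripper_force: 2.4
```

```bash
python3 st.py
```

```text
t 16.475 r 0.1305 th 0.177 yaw 79.9 want 79.9 Ft -4.72 Fr -4.13 j [ 0.23  0.1  -0.35  0.   -1.12 -1.97]
```

>>> {"fn": "send_rows", "kwargs": {"motion": [0.11, 0.63, 0, 0, 0, -2.8, 0.15, 0.62, 0, 0, 0, -2.9, 0.17, 0.62, 0, 0, 0, -2.8, 0.21, 0.63, 0, 0, 0, -2.9]}}

```text
time_s: 17.02
eef_pos: [0.5168, -0.0558, 0.1847]
orientation: [0.001, 0.186, 0.983, -0.0]
contact_force: [2.2, -6.7, -0.4]
grip_width: 0.0305
gripper_force: 2.4
```

>>> {"fn": "send_rows", "kwargs": {"motion": [0.24, 0.61, 0, 0, 0, -2.9, 0.28, 0.6, 0, 0, 0, -3]}}

```text
time_s: 17.27
eef_pos: [0.5218, -0.0438, 0.1847]
orientation: [0.001, 0.237, 0.972, -0.001]
contact_force: [2.3, -6.1, 0.3]
grip_width: 0.0306
gripper_force: 2.4
```

>>> {"fn": "send_rows", "kwargs": {"motion": [0.3, 0.59, 0, 0, 0, -2.9, 0.34, 0.57, 0, 0, 0, -2.9]}}

```text
time_s: 17.52
eef_pos: [0.528, -0.0323, 0.1847]
orientation: [0.001, 0.285, 0.958, -0.001]
contact_force: [0.4, -6.4, 0.5]
grip_width: 0.0305
gripper_force: 2.4
```

```bash
python3 st.py
```

```text
t 17.525 r 0.1319 th 0.57 yaw 56.8 want 57.3 Ft -5.16 Fr -3.78 j [ 0.31  0.12 -0.32  0.   -1.12 -2.46]
```

>>> {"fn": "send_rows", "kwargs": {"motion": [0.36, 0.56, 0, 0, 0, -2.9, 0.39, 0.53, 0, 0, 0, -2.9]}}

```text
time_s: 17.82
eef_pos: [0.5352, -0.0214, 0.1846]
orientation: [0.0, 0.333, 0.943, -0.001]
contact_force: [-0.8, -5.5, 0.9]
grip_width: 0.0308
gripper_force: 2.4
```

>>> {"fn": "send_rows", "kwargs": {"motion": [0.42, 0.52, 0, 0, 0, -2.9, 0.44, 0.49, 0, 0, 0, -3]}}

```text
time_s: 18.08
eef_pos: [0.5435, -0.0114, 0.1844]
orientation: [0.0, 0.381, 0.924, -0.001]
contact_force: [-0.1, -6.4, 1.1]
grip_width: 0.0307
gripper_force: 2.4
```

```bash
python3 st.py
```

```text
t 18.075 r 0.1327 th 0.767 yaw 45.2 want 46.0 Ft -4.63 Fr -4.37 j [ 0.34  0.15 -0.29  0.   -1.13 -2.69]
```

>>> {"fn": "send_rows", "kwargs": {"motion": [0.45, 0.46, 0, 0, 0, -2.9, 0, 0, 0, 0, 0, 0]}}

```text
time_s: 18.38
eef_pos: [0.548, -0.0061, 0.1841]
orientation: [0.0, 0.404, 0.915, -0.0]
contact_force: [-1.4, -3.0, 1.1]
grip_width: 0.0303
gripper_force: 1.4
```

```bash
python3 st.py; python3 arc.py .82 -.44 18
```

```text
t 18.375 r 0.1333 th 0.819 yaw 42.4 want 43.1 Ft -3.11 Fr -1.24 j [ 0.35  0.16 -0.28  0.   -1.13 -2.75]
-0.64, -0.64, 0, 0, 0, 4.0, -0.60, -0.69, 0, 0, 0, 4.0, -0.55, -0.73, 0, 0, 0, 4.0, -0.49, -0.76, 0, 0, 0, 4.0, -0.44, -0.80, 0, 0, 0, 4.1, -0.38, -0.82, 0, 0, 0, 4.0, -0.33, -0.85, 0, 0, 0, 4.0, -0.26, -0.87, 0, 0, 0, 4.0, -0.21, -0.89, 0, 0, 0, 4.0, -0.14, -0.90, 0, 0, 0, 4.0, -0.07, -0.91, 0, 0, 0, 4.0, -0.02, -0.90, 0, 0, 0, 4.0, 0.05, -0.91, 0, 0, 0, 4.0, 0.11, -0.91, 0, 0, 0, 4.0, 0.18, -0.89, 0, 0, 0, 4.1, 0.24, -0.88, 0, 0, 0, 4.0, 0.30, -0.86, 0, 0, 0, 4.0, 0.36, -0.83, 0, 0, 0, 4.0,
```

>>> {"fn": "send_rows", "kwargs": {"motion": [-0.5, -0.8, 0, 0, 0, 4, -0.6, -0.7, 0, 0, 0, 4, -0.55, -0.73, 0, 0, 0, 4, -0.49, -0.76, 0, 0, 0, 4, -0.44, -0.8, 0, 0, 0, 4.1, -0.38, -0.82, 0, 0, 0, 4, -0.33, -0.85, 0, 0, 0, 4, -0.26, -0.87, 0, 0, 0, 4, -0.21, -0.89, 0, 0, 0, 4]}}

```text
time_s: 19.55
eef_pos: [0.5106, -0.0773, 0.1838]
orientation: [0.0, 0.099, 0.995, 0.001]
contact_force: [0.1, 2.5, 0.5]
grip_width: 0.0307
gripper_force: 1.1
```

>>> {"fn": "send_rows", "kwargs": {"motion": [-0.14, -0.9, 0, 0, 0, 4, -0.07, -0.91, 0, 0, 0, 4, -0.02, -0.9, 0, 0, 0, 4, 0.05, -0.91, 0, 0, 0, 4, 0.11, -0.91, 0, 0, 0, 4, 0.18, -0.89, 0, 0, 0, 4.1, 0.24, -0.88, 0, 0, 0, 4, 0.3, -0.86, 0, 0, 0, 4, 0, 0, 0, 0, 0, 0]}}

```text
time_s: 20.68
eef_pos: [0.5173, -0.1495, 0.1837]
orientation: [0.0, -0.178, 0.984, 0.0]
contact_force: [0.5, 0.3, -0.3]
grip_width: 0.0307
gripper_force: 0.0
```

```bash
python3 st.py; python3 arc.py -.39 .3 14
```

```text
t 20.675 r 0.1301 th -0.361 yaw 110.5 want 110.7 Ft 0.16 Fr -0.56 j [ 0.08  0.14 -0.3  -0.   -1.13 -1.29]
-0.23, 0.60, 0, 0, 0, -2.8, -0.20, 0.61, 0, 0, 0, -2.8, -0.17, 0.62, 0, 0, 0, -2.9, -0.14, 0.62, 0, 0, 0, -2.8, -0.10, 0.63, 0, 0, 0, -2.8, -0.08, 0.64, 0, 0, 0, -2.8, -0.04, 0.64, 0, 0, 0, -2.9, -0.02, 0.64, 0, 0, 0, -2.8, 0.02, 0.64, 0, 0, 0, -2.8, 0.05, 0.64, 0, 0, 0, -2.8, 0.08, 0.63, 0, 0, 0, -2.9, 0.12, 0.63, 0, 0, 0, -2.8, 0.14, 0.63, 0, 0, 0, -2.8, 0.17, 0.61, 0, 0, 0, -2.8,
```

>>> {"fn": "send_rows", "kwargs": {"motion": [-0.21, 0.61, 0, 0, 0, -2.8, -0.18, 0.61, 0, 0, 0, -2.8, -0.15, 0.62, 0, 0, 0, -2.9, -0.12, 0.62, 0, 0, 0, -2.8]}}

```text
time_s: 21.22
eef_pos: [0.5104, -0.1243, 0.1838]
orientation: [0.0, -0.079, 0.997, 0.0]
contact_force: [-0.2, -0.3, -1.1]
grip_width: 0.031
gripper_force: 0.4
```

>>> {"fn": "send_rows", "kwargs": {"motion": [-0.1, 0.63, 0, 0, 0, -2.8, -0.06, 0.64, 0, 0, 0, -2.8]}}

```text
time_s: 21.48
eef_pos: [0.5089, -0.1116, 0.1839]
orientation: [0.0, -0.03, 1.0, 0.0]
contact_force: [0.2, -1.0, -0.7]
grip_width: 0.0309
gripper_force: 0.4
```

>>> {"fn": "send_rows", "kwargs": {"motion": [-0.03, 0.64, 0, 0, 0, -2.9, 0, 0.64, 0, 0, 0, -2.8]}}

```text
time_s: 21.72
eef_pos: [0.5086, -0.099, 0.1839]
orientation: [0.0, 0.019, 1.0, -0.0]
contact_force: [1.5, -5.4, -1.9]
grip_width: 0.0308
gripper_force: 2.2
```

```bash
python3 st.py
```

```text
t 21.725 r 0.1304 th 0.034 yaw 87.8 want 88.0 Ft -5.35 Fr -1.69 j [ 0.19  0.11 -0.34  0.   -1.12 -1.8 ]
```

>>> {"fn": "send_rows", "kwargs": {"motion": [0.04, 0.64, 0, 0, 0, -2.8, 0.07, 0.64, 0, 0, 0, -2.8]}}

```text
time_s: 22.02
eef_pos: [0.5097, -0.087, 0.1839]
orientation: [0.0, 0.068, 0.998, -0.0]
contact_force: [0.2, -5.2, -1.6]
grip_width: 0.0306
gripper_force: 2.5
```

>>> {"fn": "send_rows", "kwargs": {"motion": [0.1, 0.63, 0, 0, 0, -2.9, 0.13, 0.63, 0, 0, 0, -2.8]}}

```text
time_s: 22.28
eef_pos: [0.5119, -0.0745, 0.1839]
orientation: [0.0, 0.117, 0.993, -0.0]
contact_force: [1.1, -5.4, -0.4]
grip_width: 0.0306
gripper_force: 2.5
```

>>> {"fn": "send_rows", "kwargs": {"motion": [0.16, 0.62, 0, 0, 0, -2.9]}}

```text
time_s: 22.4
eef_pos: [0.5134, -0.0683, 0.1839]
orientation: [0.0, 0.142, 0.99, -0.001]
contact_force: [2.1, -6.3, -0.3]
grip_width: 0.0305
gripper_force: 2.9
```

```bash
python3 st.py
```

```text
t 22.4 r 0.1304 th 0.273 yaw 73.6 want 74.3 Ft -5.5 Fr -3.73 j [ 0.25  0.11 -0.34  0.   -1.12 -2.11]
```

>>> {"fn": "send_rows", "kwargs": {"motion": [0.09, 0.31, 0, 0, 0, -1.4, 0.1, 0.31, 0, 0, 0, -1.4]}}

```text
time_s: 22.7
eef_pos: [0.5152, -0.0626, 0.1839]
orientation: [-0.0, 0.166, 0.986, -0.001]
contact_force: [0.2, -7.3, -1.7]
grip_width: 0.031
gripper_force: 3.6
```

```bash
python3 st.py
```

```text
t 22.7 r 0.1304 th 0.319 yaw 70.9 want 71.7 Ft -6.82 Fr -2.5 j [ 0.26  0.11 -0.34  0.   -1.12 -2.16]
```

>>> {"fn": "send_rows", "kwargs": {"motion": [0.03, 0.1, 0, 0, 0, -0.4, 0.03, 0.1, 0, 0, 0, -0.4]}}

```text
time_s: 23.0
eef_pos: [0.5158, -0.0608, 0.1838]
orientation: [-0.0, 0.172, 0.985, -0.001]
contact_force: [0.6, -7.8, -2.5]
grip_width: 0.0307
gripper_force: 3.7
```

```bash
python3 st.py
```

```text
t 23.0 r 0.1304 th 0.333 yaw 70.1 want 70.9 Ft -7.2 Fr -3.09 j [ 0.26  0.11 -0.34  0.   -1.12 -2.18]
```

>>> {"fn": "send_rows", "kwargs": {"motion": [0.03, 0.1, 0, 0, 0, -0.4, 0.03, 0.1, 0, 0, 0, -0.4]}}

```text
time_s: 23.3
eef_pos: [0.5164, -0.059, 0.1839]
orientation: [0.0, 0.179, 0.984, -0.001]
contact_force: [1.4, -9.4, -1.7]
grip_width: 0.0308
gripper_force: 3.9
```

```bash
python3 st.py
```

```text
t 23.3 r 0.1304 th 0.348 yaw 69.3 want 70.1 Ft -8.36 Fr -4.53 j [ 0.27  0.11 -0.34  0.   -1.12 -2.2 ]
```

About 8 N at the grip. I'll centre the fingers off the grip and rise clear.

>>> {"fn": "send_rows", "kwargs": {"motion": [-0.07, -0.19, 0, 0, 0, 0, -0.07, -0.19, 0, 0, 0, 0, 0, 0, 0, 0, 0, 0, 0, 0, 1.5, 0, 0, 0, 0, 0, 2.5, 0, 0, 0, 0, 0, 3, 0, 0, 0, 0, 0, 3, 0, 0, 0, -3, -3, 2, 0, 0, 0, -1, -4, 0, 0, 0, 0, 0, -4, 0, 0, 0, 0, 0, 0, 0, 0, 0, 0]}}

```text
time_s: 24.72
eef_pos: [0.4753, -0.1727, 0.3048]
orientation: [0.001, 0.181, 0.984, 0.0]
contact_force: [0.0, 0.8, -0.3]
grip_width: 0.0305
gripper_force: 0.0
```

```bash
python3 look.py l3
```

```text
[ 0.47527548 -0.17272508  0.30475817] [ 0.00967967  0.834692   -0.33643895]
scene red [244.9 203.2] [244 202   3   4  10] [ 0.55781813 -0.07559888  0.21      ]
scene red [241.4 213.4] [236 209  11   8  31] [ 0.60345024 -0.07677951  0.21      ]
scene blue [249.9 192. ] [246 184   8  17 113] [ 0.50359323 -0.07118087  0.21      ]
```

View pics/l3.png

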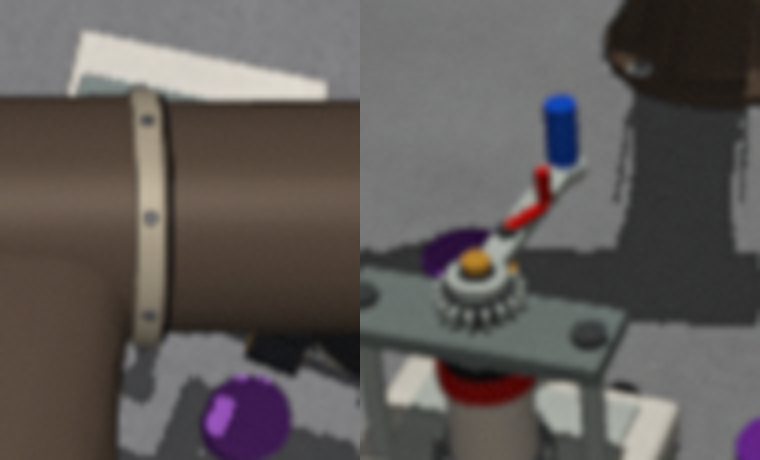

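The scene crop shows the lever at (530,205), still on the tighten (right) side. The black pad sits on the red lid at (485,370), and the arm is clear. Handing in.

```bash
python3 -c "
from station import *
print(sign_off())"
```

```text
the job is handed in; nothing more can be done
None
```

I handed the job in at about 25 s: the lever was flipped to tighten before any turning, the pad was clamped on the lid with about 8 N of push at the grip, and the arm was left clear; the other things were never touched as far as I saw, though I took no final check picture of them.

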